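# Bring a spring scale to its mark with slotted weights

## Robot

A 7-joint arm with a two-finger parallel gripper is mounted at the origin on the work surface; the furniture and walls round the work are solid. World frame = base frame: x ahead of the robot, y to its left, z up, the work surface at z = 0. Lengths are in m, angles in rad, forces in N, time in s.
With the tool pointing down it reaches from about 0.375 to 0.925 m from the base axis. Payload 3.1 kg.
Tool frame: the origin (TCP) lies between the finger pads; the fingertips stand 19 mm ahead of it and the grasp point (between the pads) is the TCP; z points along the fingers, y is the direction in which the jaws open and shut (so a half turn about z gives the same grasp; the last joint's range is limited). The gripper opens to 85 mm and grips with 20 to 120 N. Pads are 22 mm wide; open, the fingers measure 114 mm over their backs; the gripper's body (76 mm by 85 mm) begins 54 mm behind the grasp point. The pads swing forward as they close: fully open they stand 13 mm farther back than shut.
Start: joints at [1.251, 0.383, 0.044, 1.598, -0.018, 1.161, -0.05], TCP at [0.143, -0.634, 0.221] pointing down, gripper open.
Joint ranges: [-2.61, 2.61], [-0.41, 2.15], [-1.48, 1.57], [0, 2.5], [-1.57, 4.71], [0.05, 1.97], [-2.85, 2.85]. Speed limits (rad/s): [2.79, 2.79, 3.14, 3.14, 3.14, 3.14, 3.14].

## Interface

Orientations are given as a unit quaternion [x, y, z, w].
In Python, from bench import move_ptp, movel, move_j, move_gripper, pause, inverse_kinematics, read_camera, camera_params, MotionError, sign_off, look_for, tip_of, read_time_s, read_qpos, read_joint_vel, read_effort, read_eef_pos, read_tcp_rot, read_ft_force, read_ft_torque, read_finger_gap gives the robot as it stands. Calls block until the motion is done:
- move_ptp(position, orientation): joint-space move of the TCP to a pose.
- movel(position, orientation=None, speed=0.15): straight line of the TCP; orientation=None keeps the orientation; speed is the mean speed in m/s.
- move_j(angles): joint-space move.
- move_gripper(opening, effort=None): finger opening in m; effort is the grip in N (None keeps the last); returns when the fingers have stopped.
- pause(seconds).
- inverse_kinematics(position, orientation): joint angles nearest the present ones, or None.
- read_camera(name): name is "side" or "top" or "wrist"; returns the picture (384x512x3 uint8, red, green, blue); there is no depth.
- camera_params(name): a dict with "K" (3x3 intrinsics, pixels), "dist_coeffs" ([k1, k2, p1, p2, k3] as OpenCV has them; the pictures are not rectified), "camera_from_world" (4x4, takes a point from world to camera coordinates). Camera axes: x right, y down, z forward; pixel columns grow to the right and rows downward; lengths in m; the calibration is good to about 2 mm. A picture is of the moment at which its call begins: read the wrist's pose just before it. camera_params takes no time and is no camera call; for the wrist camera it gives the pose at the moment of the call.
A pose or a line that the arm cannot do raises MotionError and nothing moves.
- sign_off(): hands the job in, once; it reports no verdict.
Trained networks look in the newest picture that a camera, given by its name, has taken for a name from the list of things; names that differ only in an ending like _2 or _b are one class to them, and where a whole thing is asked for, a point or a joint stands for the part that bears it (a point fixed in the world has none). Each returns a list of dicts, best first, with "confidence" (0 to 1); they miss things now and then, are a little off and sometimes report something else, mostly with a low value. They report only what shows in the picture. A call takes as long as a camera call.
- look_for(camera, name): "at" ([column, row] in pixels, amid what is visible of it).
- tip_of(camera, name): "at" ([column, row] in pixels: a listed point, or the origin of a listed thing).
Readings, each from a call of its own:
- read_time_s(): time.
- read_qpos(): joint angles.
- read_joint_vel(): joint speeds.
- read_effort(): joint torques, N m.
- read_eef_pos(): TCP position.
- read_tcp_rot(): TCP orientation.
- read_ft_force(): force on the tool from outside, world axes, zero at the start.
- read_ft_torque(): the same for the moment, N m.
- read_finger_gap(): finger opening in m.
Only numpy, scipy, OpenCV 4.12 (cv2) and the standard library are available. Lean on these libraries where they do the work, as an engineer would, in place of code of your own. Each camera call takes 0.05 s, during which the arm holds its last target. There are 200 camera calls.

## Task

Add the slotted steel weights one after another to the spring scale until its pointer comes to rest between the two bold lines on the post. Slide each weight sideways onto the stem until you feel it fully home, then let it settle flat and centred on the pan or on the weight below; be gentle, pushing on the scale with less than 15 N and never forcing the pan down near its bottom stop. Leave the spare weights lying on the table and the other things where they are.

Things in the scene. Friction and masses are not known exactly. Their poses are not given: they have to be found in the camera images.
- w0 (a point): block centre (half-way up) of a loose dark steel slotted weight, 0.16 to 0.26 kg, 60 (own x) x 56 (own y) x 13 mm. A slot 11 mm wide, full height, opens at its +x end (mouth flared to 20 mm over the last 8 mm) and ends near the centre, at own x = -12 to 3 mm, differing from weight to weight: feel for it. Lies flat, slot roughly away from the robot. Grip it across its y sides.
- w1 (a point): centre (half-way up) of another slotted weight, same shape and axes as w0 save where its slot ends
- w2 (a point): centre (half-way up) of another slotted weight, same shape and axes as w0 save where its slot ends
- w3 (a point): centre (half-way up) of another slotted weight, same shape and axes as w0 save where its slot ends
- weight0: the weight of w0; origin at the centre of its underside, same axes. Underside: a 20 x 20 mm recess, 4.5 mm deep, centred 4.5 mm on the +x side of the slot's closed end. Top: a rib 16 x 16 mm outside, 3.5 mm high, centred likewise, which fits the recess of the next weight, so stacked weights stand 13 mm apart.
- weight1: the weight of w1; origin at the centre of its underside, same axes. Shaped as weight0, but its slot ends elsewhere.
- weight2: the weight of w2; origin at the centre of its underside, same axes. Shaped as weight0, but its slot ends elsewhere.
- weight3: the weight of w3; origin at the centre of its underside, same axes. Shaped as weight0, but its slot ends elsewhere.
- scale: grey spring scale fixed to the table, housing 111 x 130 mm, 28 mm high; origin at table level under the stem, own x roughly away from the robot. At its far left corner (own x 60, y 56 mm) stands an aluminium post, 98 mm high, with two bold black lines on its near face, 58 and 43.5 mm above the table. A thin pointer on the pan moves in front of it.
- pan_top (a point): centre of the upper face of the sprung pan (steel, 56 x 46 mm). Round it a boss 17 mm across, 3.5 mm high (fits a weight's recess, 1.5 mm play); on it a stem 8 mm across, up to 50 mm above the face, rigid sideways. Slide a weight on along the scale's +x, above the boss or the rib below; stem at the slot's closed end = home; lowered there, it sinks over the boss or rib and sits flat, else it rides 3.5 mm high.
- pan (a joint): how far the pan has sunk, m: its face is 85 mm above the table minus this; 0 when empty, 0.052 at its bottom stop. Spring 196 N/m, damped; the weights look alike but each sinks it by 8 to 13 mm, unknown beforehand. The pointer meets the upper line at 0.022, the lower at 0.0365. Two or three weights are needed.
- marker: black felt marker lying flat, 138 x 16 x 18 mm, bystander; origin at the centre of its underside
- plate: white round mould plate, 56 mm across, 11 mm high, bystander; origin at the centre of its underside
- stamp: black date stamp standing upright, 36 x 62 x 97 mm, bystander; origin at the centre of its underside
- roll: roll of packing tape lying flat, 102 mm across, 49 mm high, bystander; origin at the centre of its underside

How it is judged:
By the outcome, as a careful person would: the job done as asked, in the order asked, and still so for the second after the job is handed in, with the robot touching nothing.
It also fails if it takes over 72 s, if anything falls off the work surface, if the arm or the gripper's body presses on something with over 40 N, if the wrist force passes 120 N, or if a joint passes its speed limit or range.

## Working session

There is one attempt and no reset: what is moved stays moved. The work goes in short steps, each a Python script; the robot and the scene stay as the last script left them, time stands still between calls to the robot, and variables do not carry over. Pictures are saved under pics/ and viewed, about 8 in all and at most 12, crops included, and the job is handed in when it is done.

```bash
ls; mkdir -p pics; cat > h.py <<'E'
import numpy as np, cv2
from bench import *
def ray(cam,px,P=None):
    P=P or camera_params(cam); K=np.array(P["K"]);d=np.array(P["dist_coeffs"]);T=np.array(P["camera_from_world"])
    u=cv2.undistortPoints(np.array([[px]],float),K,d)[0,0]
    R=T[:3,:3];return -R.T@T[:3,3], R.T@np.array([u[0],u[1],1.])
def onz(cam,px,z,P=None):
    o,r=ray(cam,px,P);return o+r*(z-o[2])/r[2]
def proj(cam,p,P=None):
    P=P or camera_params(cam);K=np.array(P["K"]);d=np.array(P["dist_coeffs"]);T=np.array(P["camera_from_world"])
    return cv2.projectPoints(np.array(p,float).reshape(-1,3),cv2.Rodrigues(T[:3,:3])[0],T[:3,3],K,d)[0].reshape(-1,2)
def save(n,img): cv2.imwrite("pics/"+n+".png",img[:,:,::-1])
E
python3 - <<'E'
from h import *
np.set_printoptions(precision=4,suppress=True)
ims=[]
for c in ("top","side"):
    im=read_camera(c); save(c+"0",im)
    P=camera_params(c); T=np.array(P["camera_from_world"]); print(c,-T[:3,:3].T@T[:3,3],T[2,:3],np.array(P["K"])[0,0])
    for n,z in (("w0",.0065),("weight0",0),("pan_top",.085),("scale",0),("marker",0),("plate",0),("stamp",0),("roll",0)):
        for d in tip_of(c,n)[:5]:
            print(n,np.round(d["at"],1),round(d["confidence"],2),onz(c,d["at"],z)[:2])
print(read_tcp_rot(),read_ft_force(),read_time_s(),read_finger_gap())
E
```

```text
pics
top [ 0.3394 -0.0717  1.3909] [ 0.0554 -0.002  -0.9985] 470.9284851768991
w0 [362.3 184.3] 0.82 [ 0.4625 -0.3909]
w0 [325.3 184.9] 0.78 [ 0.4582 -0.2817]
w0 [241.  194.1] 0.64 [ 0.4253 -0.0337]
w0 [282.5 183.8] 0.54 [ 0.4586 -0.1553]
weight0 [284.4 188.6] 0.93 [ 0.445  -0.1616]
weight0 [329.5 188.8] 0.8 [ 0.4475 -0.2953]
weight0 [242.6 197. ] 0.69 [ 0.4172 -0.0384]
weight0 [362.4 184.6] 0.67 [ 0.4622 -0.3927]
weight0 [333.8 235.9] 0.62 [ 0.3086 -0.3099]
pan_top [185.7 176.8] 0.9 [0.4652 0.1192]
scale [189.7 177.6] 0.88 [0.4712 0.1197]
marker [295.6 218.8] 0.47 [ 0.3564 -0.1964]
plate [268.7 156.9] 0.66 [ 0.5384 -0.1131]
plate [241.4 197.7] 0.47 [ 0.4151 -0.0349]
stamp [135.3 220.2] 0.56 [0.3415 0.2762]
roll [332.1 236.8] 0.55 [ 0.3059 -0.3049]
side [ 0.2254 -1.2616  0.6126] [ 0.157   0.8963 -0.4147] 454.16085650304586
w0 [271.9 248.3] 0.84 [ 0.4526 -0.2924]
w0 [204.2 171. ] 0.73 [0.3241 0.2658]
w0 [262.6 222.2] 0.71 [ 0.4565 -0.1504]
w0 [280.9 269.1] 0.7 [ 0.4538 -0.3877]
w0 [244. 206.] 0.69 [ 0.4209 -0.0395]
weight0 [266.6 227.1] 0.76 [ 0.4644 -0.1688]
weight0 [281.6 275.8] 0.76 [ 0.4515 -0.4056]
weight0 [242.5 205.9] 0.7 [ 0.4185 -0.025 ]
weight0 [275.8 247.7] 0.65 [ 0.4657 -0.2807]
pan_top [252.2 164.2] 0.62 [0.4707 0.1043]
pan_top [265.7 224.6] 0.2 [ 0.4316 -0.3077]
scale [249.4 188.7] 0.68 [0.4613 0.1001]
marker [264.8 221.9] 0.5 [ 0.4655 -0.1377]
marker [226.9 237.4] 0.49 [ 0.3476 -0.2085]
plate [286.5 219. ] 0.76 [ 0.5313 -0.13  ]
stamp [208.7 173.1] 0.72 [0.3396 0.2592]
stamp [284.7 266.3] 0.24 [ 0.468  -0.3681]
roll [220.3 258.5] 0.81 [ 0.3186 -0.3092]
[0.9939 0.1107 0.     0.    ] [-0.1582  0.5251  0.4547] 0.9 0.08559531643005876
```

View pics/top0.png

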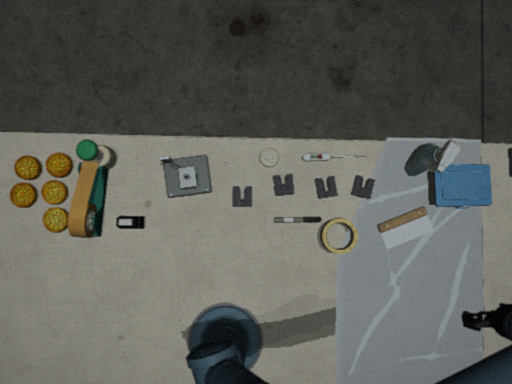

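View pics/side0.png

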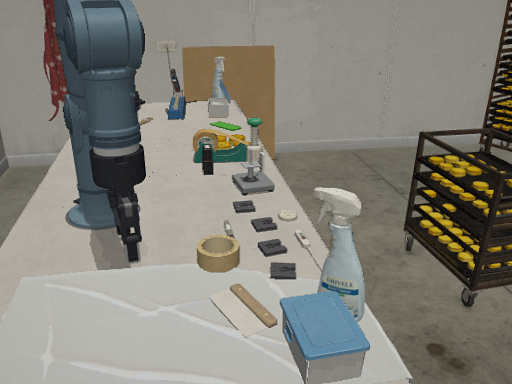

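Top picture: the four weights lie at about (242,196), (283,185), (325,187) and (362,187). The scale is at (188,176) with its post at (165,158). I also see the marker at (297,219), the roll at (339,236), the plate at (269,157) and the stamp at (130,222). The side picture agrees. Next I'll take close looks with the wrist camera.

```bash
python3 - <<'E'
from h import *
np.set_printoptions(precision=4,suppress=True)
def look(tag,pos,names):
    move_ptp(pos,[1,0,0,0]); pause(.2)
    P=camera_params("wrist"); im=read_camera("wrist"); save(tag,im)
    T=np.array(P["camera_from_world"]); print(tag,read_time_s(),read_eef_pos(),-T[:3,:3].T@T[:3,3],T[:3,:3].ravel(),np.array(P["K"])[0,0])
    np.savez("pics/"+tag,K=P["K"],d=P["dist_coeffs"],T=T)
    for n,z in names:
        for d in tip_of("wrist",n)[:5]: print(n,np.round(d["at"],1),round(d["confidence"],2),onz("wrist",d["at"],z,P)[:2])
    return im
a=look("wa",[.40,-.22,.33],[("w0",.0065),("weight0",0)])
b=look("wb",[.42,.10,.33],[("pan_top",.085),("scale",0),("w0",.0065),("weight0",0)])
save("wab",cv2.resize(np.hstack([a,b]),(800,300)))
print(read_ft_force(),read_time_s())
E
```

```text
wa 2.9667 [ 0.3998 -0.2207  0.3298] [ 0.4673 -0.2216  0.4831] [-0.0024 -1.     -0.0001 -0.9644  0.0023  0.2645 -0.2645  0.0007 -0.9644] 291.5090287215544
w0 [364.8 116.8] 0.94 [ 0.4588 -0.3901]
w0 [148.8 137.9] 0.9 [ 0.4267 -0.0445]
w0 [219.2 116.4] 0.68 [ 0.46   -0.1595]
weight0 [222.1 118.4] 0.78 [ 0.4568 -0.1631]
weight0 [151.6 139. ] 0.76 [ 0.4243 -0.0465]
weight0 [298.7 118.7] 0.65 [ 0.456  -0.2863]
weight0 [365.9 117.7] 0.57 [ 0.4573 -0.3943]
wb 4.5333 [0.4203 0.0988 0.3299] [0.488  0.0977 0.4833] [-0.0037 -1.      0.0001 -0.9644  0.0036  0.2644 -0.2644  0.0009 -0.9644] 291.5090287215544
scale [247.5 125.2] 0.91 [0.4667 0.1154]
scale [396.5  78.3] 0.36 [ 0.537  -0.1172]
w0 [344.5 152.5] 0.97 [ 0.4228 -0.043 ]
w0 [417.3 127.7] 0.9 [ 0.4621 -0.1566]
w0 [500.5 130. ] 0.55 [ 0.458  -0.2905]
w0 [496.2 134.3] 0.31 [ 0.4512 -0.2851]
weight0 [491.  132.2] 0.87 [ 0.4541 -0.2811]
weight0 [418.8 129.1] 0.84 [ 0.4595 -0.1628]
weight0 [345.1 152.9] 0.75 [ 0.4213 -0.046 ]
[ 0.2962 -0.8657  0.5878] 4.7333
```

View pics/wab.png

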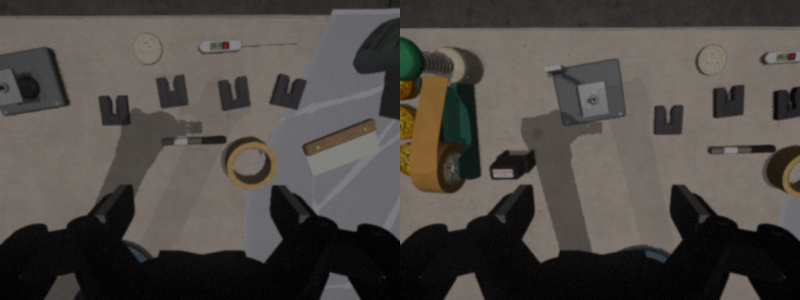

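```bash
cat >> h.py <<'E'
def rect(tag,z,x0,x1,y0,y1,s=.0005):
    "top-down rectified: rows = x falling from x1, columns = y falling from y1"
    f=np.load("pics/%s.npz"%tag);P=dict(K=f["K"],dist_coeffs=f["d"],camera_from_world=f["T"])
    X,Y=np.meshgrid(np.arange(x1,x0,-s),np.arange(y1,y0,-s),indexing="ij")
    q=proj("wrist",np.stack([X,Y,X*0+z],-1),P).astype(np.float32).reshape(X.shape+(2,))
    return cv2.remap(cv2.imread("pics/%s.png"%tag)[:,:,::-1],q[...,0],q[...,1],cv2.INTER_LINEAR)
def weights(tag,C,z=.013,h=.05,s=.0005):
    out=[];R=[]
    for cx,cy in C:
        r=np.ascontiguousarray(rect(tag,z,cx-h,cx+h,cy-h,cy+h,s));g=r.max(2)
        t,_=cv2.threshold(g,0,255,cv2.THRESH_OTSU);m=(g<min(t,75)).astype(np.uint8)
        n,l,st,ce=cv2.connectedComponentsWithStats(m);k=1+np.argmax(st[1:,4])
        p=np.argwhere(l==k)[:,::-1].astype(np.float32)
        (u,v),(w,hh),a=cv2.minAreaRect(p);cv2.polylines(r,[cv2.boxPoints(((u,v),(w,hh),a)).astype(np.int32)],True,(255,0,0))
        b=cv2.boxPoints(((u,v),(w,hh),a)); e=[b[1]-b[0],b[2]-b[1]]
        up=max(e+[-i for i in e],key=lambda i:-i[1]/np.linalg.norm(i)); yaw=np.arctan2(-up[0],-up[1])
        out.append((cx+h-v*s,cy+h-u*s,yaw));R.append(r)
        print("w",np.round(out[-1],4),"size mm",np.round([w*s*1e3,hh*s*1e3],1),"thr",t)
    return out,R
E
python3 - <<'E'
from h import *
o,R=weights("wa",[(.425,-.044),(.459,-.16),(.456,-.287),(.459,-.392)])
A=np.hstack(R)
B=np.hstack([cv2.resize(rect("wb",z,.395,.545,.04,.19,.0005),(400,400)) for z in (.028,.085)])
save("rect",np.vstack([A,B]))
E
```

```text
w [ 0.4137 -0.0532  0.    ] size mm [76.5 80.5] thr 83.0
w [ 0.4588 -0.1618  0.1263] size mm [59.8 56.6] thr 82.0
w [ 0.4547 -0.2855  0.1836] size mm [60.1 58.3] thr 80.0
w [ 0.4577 -0.393  -0.2319] size mm [60.  59.9] thr 80.0Traceback (most recent call last):
  File "<stdin>", line 5, in <module>
    return _nx.concatenate(arrs, 0, dtype=dtype, casting=casting)
           ~~~~~~~~~~~~~~~^^^^^^^^^^^^^^^^^^^^^^^^^^^^^^^^^^^^^^^
ValueError: all the input array dimensions except for the concatenation axis must match exactly, but along dimension 1, the array at index 0 has size 801 and the array at index 1 has size 800
```

```bash
python3 - <<'E'
from h import *
o,R=weights("wa",[(.459,-.16),(.456,-.287),(.459,-.392)])
o,S=weights("wb",[(.425,-.044)])
A=cv2.resize(np.hstack([r[:200,:200] for r in S+R]),(800,200))
B=np.hstack([cv2.resize(rect("wb",z,.395,.545,.04,.19,.0005),(400,400),interpolation=cv2.INTER_CUBIC) for z in (.028,.085)])
save("rect",np.vstack([A,B]))
E
```

```text
w [ 0.4588 -0.1618  0.1263] size mm [59.8 56.6] thr 82.0
w [ 0.4547 -0.2855  0.1836] size mm [60.1 58.3] thr 80.0
w [ 0.4577 -0.393  -0.2319] size mm [60.  59.9] thr 80.0
w [ 0.4221 -0.0383  0.0238] size mm [59.8 58.7] thr 84.0
```

View pics/rect.png

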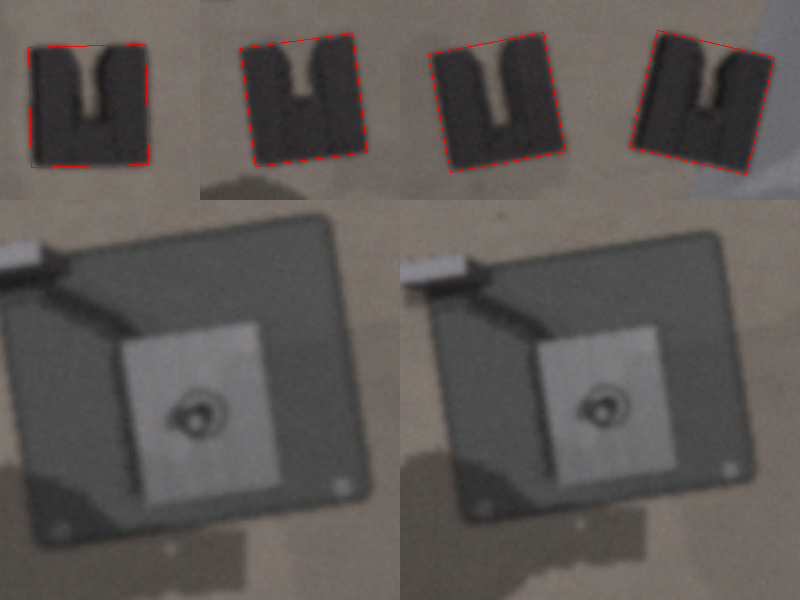

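The rectified view gives clean weight boxes. The pan centre is at about (606,406), which is world (0.468, 0.112), with scale yaw about 0.135. Next I'll pick the nearest weight and carry it in front of the stem, then look again.

```bash
cat >> h.py <<'E'
def Q(yaw): return [np.cos(yaw/2),np.sin(yaw/2),0,0]
def ft(n=4):
    return np.mean([read_ft_force() for _ in range(n) if pause(.01) is None],0)
def pick(x,y,yaw,opening=.072,zg=.019):
    q=Q(yaw); move_gripper(opening,40)
    move_ptp([x,y,.06],q); f0=ft(6); t=read_time_s()
    movel([x,y,zg+.006],q,.1)
    z=zg+.006
    while z>zg:
        z-=.001; movel([x,y,z],q,.05); f=ft(2)-f0
        if f[2]>2.5: print("touch",z,f); z+=.001; movel([x,y,z],q,.05); break
    print("down",read_time_s()-t,read_eef_pos(),ft(2)-f0)
    g=move_gripper(.04,50); print("gap",read_finger_gap())
    movel([x,y,.06],q,.15); f1=ft(8); print("f empty",f0,"held",f1,"kg",(f0-f1)[2]/9.81,"gap",read_finger_gap())
    return f0
def shot(tag):
    P=camera_params("wrist"); im=read_camera("wrist"); save(tag,im)
    np.savez("pics/"+tag,K=P["K"],d=P["dist_coeffs"],T=P["camera_from_world"]); return im,P
E
python3 - <<'E'
from h import *
np.set_printoptions(precision=4,suppress=True)
t=read_time_s()
f0=pick(.4225,-.0397,.024)
s=.137; u=np.array([np.cos(s),np.sin(s)]); p=np.array([.468,.112])-.075*u
move_ptp([p[0],p[1],.17],Q(s)); pause(.2)
im,P=shot("wc"); print(read_eef_pos(),read_time_s()-t,read_time_s())
for d in tip_of("wrist","pan_top")[:2]+tip_of("wrist","scale")[:1]: print(d)
save("wc2",cv2.resize(im,(800,600),interpolation=cv2.INTER_CUBIC))
E
```

```text
return _methods._mean(a, axis=axis, dtype=dtype,
  ret = ret.dtype.type(ret / rcount)
Traceback (most recent call last):
  File "h.py", line 42, in pick
    if f[2]>2.5: print("touch",z,f); z+=.001; movel([x,y,z],q,.05); break
       ~^^^
IndexError: invalid index to scalar variable.
```

```bash
python3 - <<'E'
s=open('h.py').read()
s=s.replace("    return np.mean([read_ft_force() for _ in range(n) if pause(.01) is None],0)","    a=[]\n    for _ in range(n): pause(.01); a.append(read_ft_force())\n    return np.mean(a,0)")
open('h.py','w').write(s)
E
python3 - <<'E'
from h import *
np.set_printoptions(precision=4,suppress=True)
t=read_time_s(); print(t)
f0=pick(.4225,-.0397,.024)
s=.137; u=np.array([np.cos(s),np.sin(s)]); p=np.array([.468,.112])-.075*u
move_ptp([p[0],p[1],.17],Q(s)); pause(.2)
im,P=shot("wc"); print(read_eef_pos(),read_time_s()-t,read_time_s())
for d in tip_of("wrist","pan_top")[:2]+tip_of("wrist","scale")[:1]: print(d)
save("wc2",cv2.resize(im,(800,600),interpolation=cv2.INTER_CUBIC))
E
```

```text
7.0083
down 2.1000000000000005 [ 0.4224 -0.0397  0.0189] [-0.4957 -0.1885  0.0696]
gap 0.039694128531875206
f empty [ 0.2991  0.317  -0.2282] held [-0.0801  0.111  -0.3012] kg 0.007441874898955851 gap 0.04019528437316746
[0.3932 0.1002 0.1688] 4.558400000000001 11.5667
{'at': [253.7, 101.3], 'confidence': 0.88}
{'at': [390.3, 164.2], 'confidence': 0.39}
{'at': [255.3, 100.8], 'confidence': 0.71}
```

View pics/wc2.png

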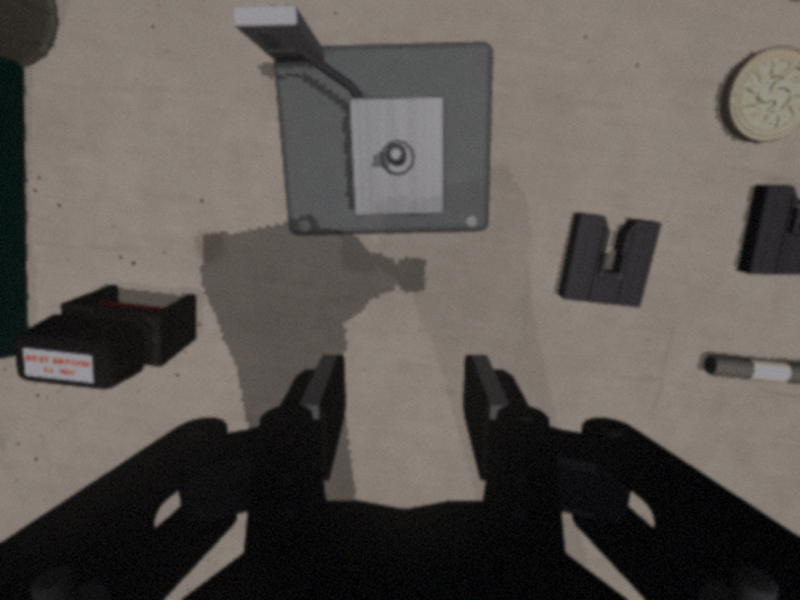

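```bash
python3 - <<'E'
from h import *
np.set_printoptions(precision=4,suppress=True)
f=np.load("pics/wc.npz");P=dict(K=f["K"],dist_coeffs=f["d"],camera_from_world=f["T"])
T=f["T"];print("cam",-T[:3,:3].T@T[:3,3])
k=512/800
for n,px,z in [("w tl",(575,213),.013),("w tr",(660,223),.013),("w br",(642,305),.013),("w bl",(562,297),.013),("boss",(399,157),.0885),("stem top",(397,154),.135),
 ("pan tl",(350,98),.085),("pan tr",(442,97),.085),("pan br",(443,212),.085),("pan bl",(354,215),.085),("post",(268,14),.098),("tip l",(334,357),.15),("tip r",(474,357),.15)]:
    print(n,onz("wrist",np.array(px)*k,z,P))
E
```

```text
cam [0.4605 0.1082 0.3218]
w tl [ 0.45   -0.0087  0.013 ]
w tr [ 0.4511 -0.0669  0.013 ]
w br [ 0.3937 -0.0705  0.013 ]
w bl [ 0.3919 -0.0131  0.013 ]
boss [0.4676 0.1115 0.0885]
stem top [0.4672 0.1117 0.135 ]
pan tl [0.4915 0.1384 0.085 ]
pan tr [0.4978 0.0946 0.085 ]
pan br [0.444  0.0857 0.085 ]
pan bl [0.4365 0.1307 0.085 ]
post [0.5186 0.1755 0.098 ]
tip l [0.3854 0.1267 0.15  ]
tip r [0.3929 0.0704 0.15  ]
```

The weight stayed put at (0.4217, -0.0398), and the fingers closed just above it. So the tips at this opening sit well behind the quoted 19 mm. I'll feel for the table with a guarded descent to find the real tip height. The close look puts the stem at (0.4674, 0.1116) with scale yaw about 0.145.

```bash
python3 - <<'E'
s=open('h.py').read()
i=s.index("def pick");j=s.index("def shot")
s=s[:i]+'''def pick(x,y,yaw,opening=.066,zg=None):
    "zg None: feel for the table; returns grip height and empty force"
    q=Q(yaw); move_gripper(opening,50); move_ptp([x,y,.045],q); f0=ft(8)
    if zg is None:
        z=.019; movel([x,y,z],q,.1)
        while z>-.02:
            z-=.001; movel([x,y,z],q,.04); f=ft(2)-f0
            if f[2]>2.5: break
        print("touch",z,f,read_eef_pos()); zg=z+.0045
    movel([x,y,zg],q,.08)
    move_gripper(.045,50); g=read_finger_gap(); print("gap",g,"z",zg,"t",read_time_s())
    if g<.05: print("MISSED")
    movel([x,y,zg+.03],q,.12); f1=ft(10); print("empty",f0,"kg",(f0-f1)[2]/9.81,"gap",read_finger_gap())
    return zg,f0
'''+s[j:]
open('h.py','w').write(s)
E
python3 - <<'E'
from h import *
np.set_printoptions(precision=4,suppress=True)
t=read_time_s(); print(t)
zg,f0=pick(.4217,-.0398,.024); print(zg,read_time_s())
E
```

```text
11.6667
touch -0.01800000000000002 [-3.8174 -0.6267 12.7752] [ 0.4219 -0.0398 -0.017 ]
gap 0.054387948986229284 z -0.013500000000000019 t 23.6667
empty [0.4512 0.0824 0.2657] kg 0.2705429972466586 gap 0.05479229394846596
-0.013500000000000019 24.15
```

Contact came at TCP z = -0.018, so the tips sit about 17 mm above the reported TCP at this opening, which agrees with the wrist picture. The grip held at a 54.4 mm gap and about 0.27 kg, and the weight's bottom is at TCP + 13.5 mm. Now I'll slide it on, feeling for home.

```bash
cat >> h.py <<'E'
S=np.array([.4674,.1116]); YAW=.145; U=np.array([np.cos(YAW),np.sin(YAW)]); V=np.array([-U[1],U[0]])
def slide(bottom,pred,zg=-.0135):
    "bottom: height of the weight's underside while sliding; pred: expected home TCP offset along U from the stem"
    q=Q(YAW); z=bottom+zg+.001; lat=0.
    def at(a): p=S+a*U+lat*V; return [p[0],p[1],z]
    p=read_eef_pos()
    if p[2]<z: movel([p[0],p[1],z],None,.2)
    move_ptp(at(-.05),q); pause(.1); fb=ft(10)
    movel(at(-.02),q,.06); pause(.05)
    for i in range(3):
        f=ft(4)-fb; fu,fv=f[:2]@U,f[:2]@V; print("entry u,v,z",fu,fv,f[2])
        if abs(fv)>1.2 : lat+=np.clip(fv/12e3,-.001,.001); movel(at(-.02),q,.05)
        else: break
    if abs(fu)>4: print("BLOCKED?"); return None
    a=pred-.004; movel(at(a),q,.06); pause(.05)
    while a<.010:
        f=ft(3)-fb; fu,fv=f[:2]@U,f[:2]@V
        if fu<-2: break
        a+=.0006; movel(at(a),q,.05)
    print("home a %.4f lat %.4f"%(a,lat),"u,v",fu,fv,"t",read_time_s(),read_eef_pos())
    return a,lat,fb
E
python3 - <<'E'
from h import *
np.set_printoptions(precision=4,suppress=True)
print(slide(.0915,.003),read_time_s())
E
```

```text
entry u,v,z -0.25852991236920064 -0.11873780980900948 -0.36805480456545636
home a 0.0044 lat 0.0000 u,v -2.6909141491011805 2.218183392647095 t 29.1833 [0.4709 0.1121 0.0787]
(0.004399999999999999, 0.0, array([-0.0954, -0.2063, -1.966 ])) 29.1833
```

```bash
cat >> h.py <<'E'
def lower(a,lat,fb,face,f0z,d,zg=-.0135,back=.0006,release=True):
    "face: height of the face it should land on (no load of its own); d: expected sink"
    q=Q(YAW); p=S+(a-back)*U+lat*V; c=face+zg; data=[]
    for z in list(c+np.array([.004,.0015,-.002]))+list(c-d*np.array([.5,.8,1.])):
        movel([p[0],p[1],z+.0008],q,.05); pause(.05); f=ft(6)-fb; e=read_eef_pos(); data.append((e[2]-zg,f[2]))
        print("bottom %.4f"%(e[2]-zg),"fz %.2f  u %.2f v %.2f"%(f[2],f[:2]@U,f[:2]@V))
        if f[2]>f0z-fb[2]+1.5: print("too hard"); break
    D=np.array(data[2:]); k,b=np.polyfit(D[:,0],D[:,1],1); print("slope",k,"contact bottom",-b/k,"t",read_time_s())
    if release: free(p)
def free(p):
    q=Q(YAW); move_gripper(.066); pause(.3); z=read_eef_pos()[2]
    movel([p[0],p[1],z+.02],q,.1); print("freed",read_time_s(),read_finger_gap(),ft(4))
E
python3 - <<'E'
from h import *
np.set_printoptions(precision=4,suppress=True)
lower(.0044,.0002,np.array([-.0954,-.2063,-1.966]),.085,.2,.011,release=False)
E
```

```text
bottom 0.0897 fz 0.37  u -2.54 v 1.53
bottom 0.0872 fz 0.67  u -2.97 v 0.83
bottom 0.0837 fz 1.53  u -4.14 v 0.95
bottom 0.0803 fz 1.24  u -3.84 v 0.66
bottom 0.0770 fz 1.73  u -4.13 v 0.49
bottom 0.0748 fz 1.96  u -4.48 v 0.41
slope -56.264259285193724 contact bottom 0.10772468121951989 t 31.2833
```

The last three readings fit a seated weight: contact at about 0.085 and balance at about 0.0745. I'll relieve the side force, release and take a look.

```bash
python3 - <<'E'
from h import *
np.set_printoptions(precision=4,suppress=True)
fb=np.array([-.0954,-.2063,-1.966]); q=Q(YAW); z=read_eef_pos()[2]
p=S+.0034*U+.0002*V; movel([p[0],p[1],z],q,.05); pause(.05); f=ft(6)-fb; print(f[:2]@U,f[:2]@V,f[2],read_eef_pos())
free(p)
p=S-.07*U; move_ptp([p[0],p[1],.12],q); pause(.15); im,P=shot("wd"); print(read_time_s())
save("wd2",cv2.resize(im[:230,100:400],(800,613),interpolation=cv2.INTER_CUBIC)[:600])
E
```

```text
-3.4475136216285294 0.19605119347334202 1.9829689286602306 [0.471  0.1122 0.0615]
freed 32.5583 0.06577369675270792 [-0.3047  0.0534  0.1091]
33.2167
```

View pics/wd2.png

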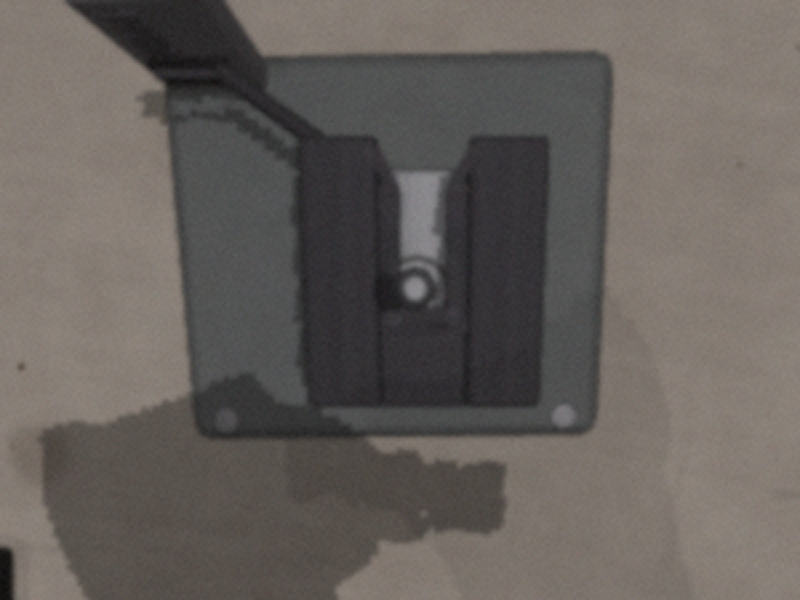

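The weight sits with the stem at its slot end, with the stem at about (414,289) and the slot end at about row 308. Next is the second weight.

```bash
python3 - <<'E'
from h import *
np.set_printoptions(precision=4,suppress=True)
zg,f0=pick(.4590,-.1615,.126,zg=-.0135)
if read_finger_gap()>.05:
    r=slide(.0950,-.005); print(r,f0,read_time_s())
E
```

```text
gap 0.05468736050502754 z -0.0135 t 35.7167
empty [-0.0661  0.2993  0.1018] kg 0.2818593515193887 gap 0.05444060834962218
entry u,v,z -0.04150060574935227 0.920627101964497 0.10927192007272302
home a -0.0048 lat 0.0000 u,v -2.159391487450897 1.7507331784000215 t 40.9833 [0.462  0.1109 0.0823]
(-0.004800000000000002, 0.0, array([ 0.0098, -0.2834, -2.2787])) [-0.0661  0.2993  0.1018] 40.9833
```

```bash
python3 - <<'E'
from h import *
np.set_printoptions(precision=4,suppress=True)
lower(-.0048,.00015,np.array([.0098,-.2834,-2.2787]),.087,.1,.0115,back=.001,release=False)
E
```

```text
bottom 0.0919 fz 0.35  u -1.17 v 1.35
bottom 0.0894 fz 0.24  u -0.51 v 1.57
bottom 0.0858 fz 0.01  u -0.27 v 0.71
bottom 0.0820 fz 0.93  u -0.75 v 1.01
bottom 0.0787 fz 1.26  u -0.23 v 0.86
bottom 0.0764 fz 2.02  u -0.03 v 0.40
slope -199.52120197863192 contact bottom 0.08602143714885517 t 43.0833
```

The slope is about 200 N/m with contact at 0.086, so both weights are seated: weight 1 sank the pan about 12 mm. Release, then check the pointer against the lines.

```bash
python3 - <<'E'
from h import *
np.set_printoptions(precision=4,suppress=True)
fb=np.array([.0098,-.2834,-2.2787]); q=Q(YAW); z=read_eef_pos()[2]
p=S-.0058*U+.00018*V
movel([p[0],p[1],z-.0008],q,.03); pause(.05); f=ft(8)-fb; print(f[:2]@U,f[:2]@V,f[2],read_eef_pos())
free(p)
p=S-.085*U; move_ptp([p[0],p[1],.11],q)
# look at the post from in front, camera tilted up
# tilt the tool about its y axis so that the wrist camera looks toward the post
from scipy.spatial.transform import Rotation as Rn
ok=False
for ang in (60,50,40,30):
    for sgn in (1,-1):
        R=Rn.from_quat(q)*Rn.from_euler("y",sgn*ang,degrees=True)
        if R.as_matrix()[0,2]<0: continue   # tool z should lean forward (+x)
        for b in ((-.13,.14),(-.10,.16),(-.08,.18),(-.06,.2)):
            pp=S+b[0]*U+.02*V; j=inverse_kinematics([pp[0],pp[1],b[1]],R.as_quat())
            print(ang,sgn,b,None if j is None else np.round(j,2))
print(read_time_s())
im,P=shot("we"); save("we2",cv2.resize(im[:230,100:400],(800,613),interpolation=cv2.INTER_CUBIC)[:600])
E
```

```text
0.48246765704182143 0.43754159736033366 1.8375082949660293 [0.4619 0.1109 0.0622]
freed 44.375 0.06614609272316171 [ 0.2666  0.0603 -0.1776]
60 1 (-0.13, 0.14) None
60 1 (-0.1, 0.16) None
60 1 (-0.08, 0.18) None
60 1 (-0.06, 0.2) None
50 1 (-0.13, 0.14) None
50 1 (-0.1, 0.16) None
50 1 (-0.08, 0.18) None
50 1 (-0.06, 0.2) None
40 1 (-0.13, 0.14) None
40 1 (-0.1, 0.16) None
40 1 (-0.08, 0.18) None
40 1 (-0.06, 0.2) None
30 1 (-0.13, 0.14) None
30 1 (-0.1, 0.16) None
30 1 (-0.08, 0.18) None
30 1 (-0.06, 0.2) [-0.07 -0.35 -0.4   2.48  0.07  0.49 -1.96]
44.8417
```

View pics/we2.png

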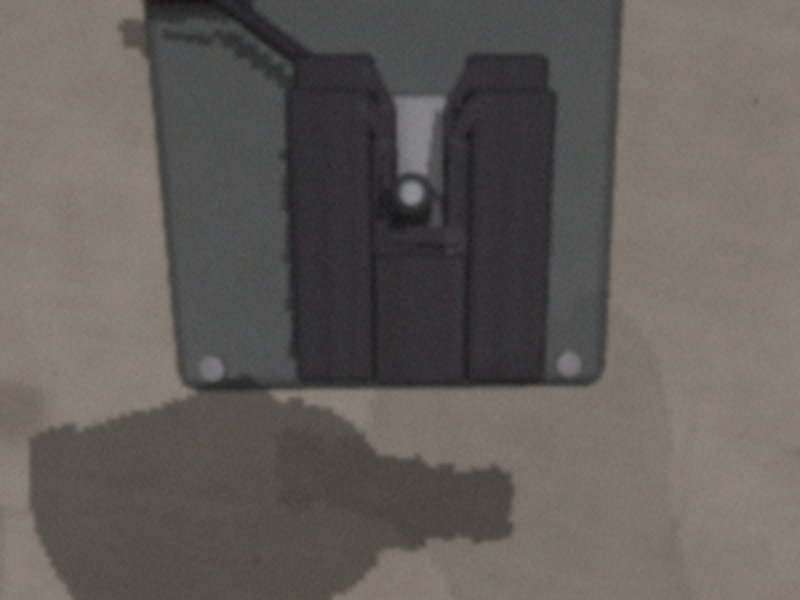

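The stack looks square and centred. By force the total sink is about 23.5 to 25 mm, just past the upper line at 22 mm. I'll look for a view of the post's near face to confirm it.

```bash
python3 - <<'E'
from h import *
from scipy.spatial.transform import Rotation as Rn
np.set_printoptions(precision=3,suppress=True)
tgt=np.r_[S+.055*U+.056*V,.055]; res=[]; q0=np.array(read_qpos()); print(q0)
for rot in (0,np.pi):
  for ang in (0,15,25,35,45):
    R=Rn.from_rotvec([0,0,YAW+rot])*Rn.from_quat([1,0,0,0])*Rn.identity()
    R=Rn.from_rotvec(-np.radians(ang)*np.r_[V,0])*R   # lean tool z forward
    M=R.as_matrix()
    for x in (-.1,-.06,-.02,.02,.06):
      for y in (0,.04,.08):
       for z in (.14,.17,.2,.25):
        p=np.r_[S+x*U+y*V,z]; c=p+M@[.0675,.001,-.153]; ax=M@[-.2645,0,.9644]; cy=M@[-.9644,0,-.2645]
        d=tgt-c; L=np.linalg.norm(d); el=np.degrees(np.arcsin(-d[2]/L)); an=np.degrees(np.arccos(d@ax/L))
        tip=p+M@[0,0,-.012]
        if L<.12 or an>30 or el>62 or d@(-M[:,0])*0>1 or tip[2]<.14: continue
        row=d@cy/(d@ax)
        if row>.05: continue
        j=inverse_kinematics(p,R.as_quat())
        if j is not None: res.append((el+L*60,el,L,rot,ang,x,y,z,row,np.abs(np.array(j)-q0).max(),p,R.as_quat(),M[2,2]))
res.sort(key=lambda r:r[0])
for r in res[:8]: print(*[np.round(v,3) for v in r])
E
```

```text
[ 0.419  0.106 -0.791  2.244  0.104  0.825 -1.866]
54.739 38.022 0.279 3.142 35 -0.02 0.08 0.14 0.025 1.984 [0.436 0.188 0.14 ] [-0.069  0.951  0.022  0.3  ] -0.819
55.165 42.163 0.217 3.142 45 0.06 0 0.14 -0.255 1.977 [0.527 0.12  0.14 ] [-0.067  0.921  0.028  0.382] -0.707
56.223 43.557 0.211 3.142 45 0.06 0.08 0.14 -0.255 1.72 [0.515 0.199 0.14 ] [-0.067  0.921  0.028  0.382] -0.707
56.412 43.804 0.21 3.142 45 0.06 0.04 0.14 -0.255 1.82 [0.521 0.16  0.14 ] [-0.067  0.921  0.028  0.382] -0.707
57.843 42.642 0.253 3.142 35 0.02 0 0.14 -0.075 2.233 [0.487 0.114 0.14 ] [-0.069  0.951  0.022  0.3  ] -0.819
58.579 43.666 0.249 3.142 35 0.02 0.08 0.14 -0.075 1.964 [0.476 0.194 0.14 ] [-0.069  0.951  0.022  0.3  ] -0.819
58.709 43.844 0.248 3.142 35 0.02 0.04 0.14 -0.075 2.035 [0.481 0.154 0.14 ] [-0.069  0.951  0.022  0.3  ] -0.819
60.452 42.571 0.298 3.142 35 -0.02 0.08 0.17 -0.054 2.053 [0.436 0.188 0.17 ] [-0.069  0.951  0.022  0.3  ] -0.819
```

```bash
python3 - <<'E'
from h import *
np.set_printoptions(precision=4,suppress=True)
p=read_eef_pos(); movel([p[0],p[1],.2],None,.25)
q=[-.0689,.9511,.0218,.3003]; q=list(np.array(q)/np.linalg.norm(q))
move_ptp([.436,.188,.18],q); pause(.15)
im,P=shot("wf"); print(read_time_s(),read_eef_pos())
c=proj("wrist",[np.r_[S+.055*U+.056*V,.055]],P)[0]; print("post px",c)
x,y=np.clip(c.astype(int),[80,60],[432,324]); print(x,y)
save("wf2",cv2.resize(im[y-60:y+60,x-80:x+80],(800,600),interpolation=cv2.INTER_CUBIC))
E
```

```text
47.6 [0.4362 0.1879 0.1801]
post px [236.1232 167.0307]
236 167
```

View pics/wf2.png

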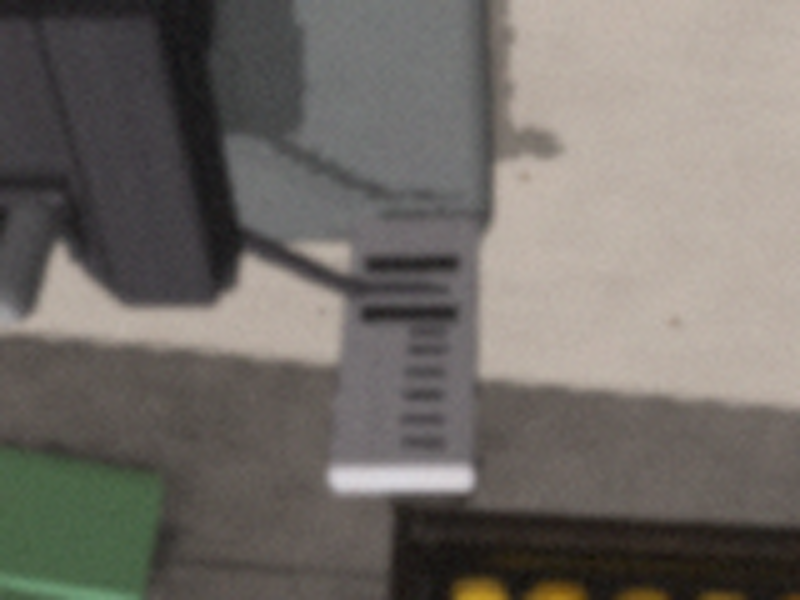

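The pointer (row 288) appears midway between the bold lines (rows 263 and 314), but it stands in front of the post and I'm looking down at it, so there is parallax. I'll correct for this using the empty-pan picture, where the sink is 0.

```bash
python3 - <<'E'
from h import *
np.set_printoptions(precision=4,suppress=True)
def own(p): d=p[:2]-S; return np.round([d@U*1e3,d@V*1e3],1)
def L(t): f=np.load("pics/%s.npz"%t); return dict(K=f["K"],dist_coeffs=f["d"],camera_from_world=f["T"])
P=L("wf"); px=lambda c,r:(236-80+c/5-.4,167-60+r/5-.4)
for n,c,r,z in [("upper",365,314,.058),("upper",455,314,.058),("lower",370,263,.0435),("lower",457,263,.0435),("top edge",403,467,.098)]: print(n,own(onz("wrist",px(c,r),z,P)))
for d in (.020,.022,.024,.026,.028): print(d,"bend",own(onz("wrist",px(355,288),.080-d,P)),"end",own(onz("wrist",px(448,289),.080-d,P)))
im=cv2.imread("pics/wc.png")[:,:,::-1]; save("wc3",cv2.resize(im[0:75,140:240],(800,600),interpolation=cv2.INTER_CUBIC))
E
```

```text
upper [55.4 48.4]
upper [55.4 66.9]
lower [54.9 48.5]
lower [54.9 67. ]
top edge [55.4 58.1]
0.02 bend [45.8 47.2] end [46.1 65.9]
0.022 bend [47.8 46.9] end [48.1 65.8]
0.024 bend [49.8 46.6] end [50.2 65.6]
0.026 bend [51.8 46.3] end [52.2 65.5]
0.028 bend [53.9 46. ] end [54.2 65.4]
```

View pics/wc3.png

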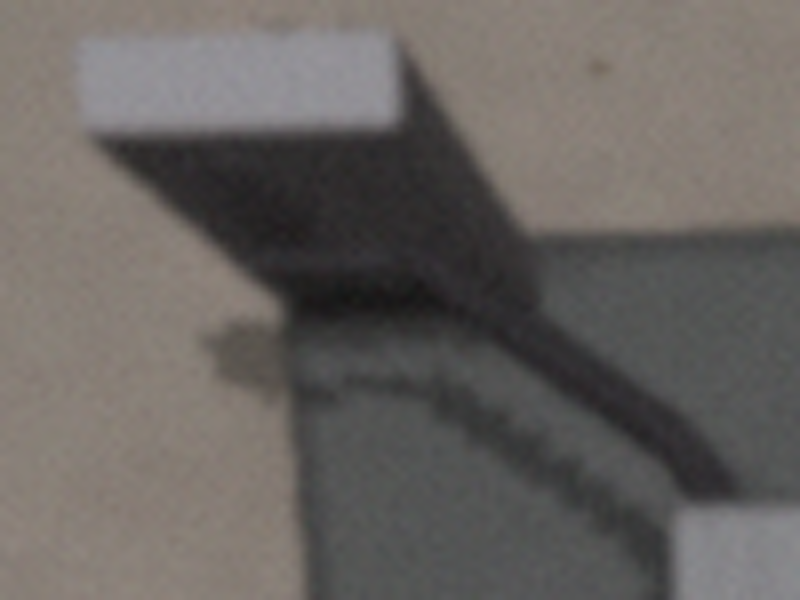

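```bash
python3 - <<'E'
from h import *
def own(p): d=p[:2]-S; return np.round([d@U*1e3,d@V*1e3],1)
f=np.load("pics/wc.npz"); P=dict(K=f["K"],dist_coeffs=f["d"],camera_from_world=f["T"])
for n,c,r,z in [("bar left",280,260,.08),("bar right/bend",430,265,.08),("post top front l",92,133,.098),("post top front r",398,130,.098),("base",400,312,.028)]:
    print(n,own(onz("wrist",(140+c/8-.4,r/8-.4),z,P)))
# project the hypotheses of the stack height into wf: upper weight's top corners
f=np.load("pics/wf.npz"); P=dict(K=f["K"],dist_coeffs=f["d"],camera_from_world=f["T"])
for d in (.020,.022,.024,.026):
    c=proj("wrist",[np.r_[S+(-.0058+.03)*U+v*V,.111-d] for v in (.028,.010)],P); print(d,(c-[156,107]+.4)*5)
E
```

```text
bar left [50.  59.6]
bar right/bend [49.4 45.6]
post top front l [55.7 70.1]
post top front r [55.6 44. ]
base [56.8 59.7]
0.02 [[222.59586624 326.4470601 ]
 [120.14102042 326.54566254]]
0.022 [[224.03992173 318.19329195]
 [122.09206183 318.29221084]]
0.024 [[225.46975705 310.02084433]
 [124.02389292 310.12006767]]
0.026 [[226.88558111 301.92852188]
 [125.93679587 302.028038  ]]
```

Three estimates agree. The pointer bar sits at own x of about 49.7 mm, which gives a sink of 24 mm after parallax correction. The upper weight's corner gives about 25 mm, and the forces give 23.6 to 25 mm. All are inside 22 to 36.5 mm, so I'm handing in.

```bash
python3 - <<'E'
from h import *
b=cv2.imread("pics/wf.png")[:,:,::-1].astype(int); im,_=shot("wg"); print("change around post",np.abs(im.astype(int)-b)[110:220,160:310].mean(),ft(3),read_time_s())
sign_off()
E
```

```text
change around post 2.310808080808081 [ 0.38122406 -0.00399105  0.03919472] 47.675
the job is handed in; nothing more can be done
```

The scale's pointer now rests between the two bold lines with two weights on it, and I handed the job in at 47.7 s. I slid each weight on until I felt the stem, then lowered it until the pan carried nearly all its weight before letting go.

**Position:** the last wrist picture shows the pointer between the lines. Corrected for parallax, the pan has sunk about 24 mm, and the band is 22 to 36.5 mm. The upper weight's corner gives about 25 mm and the force readings about 23.6 to 25 mm. That is only about 2 mm inside the upper line, with roughly 1 mm of uncertainty.

**Seating:** both weights appear seated.
- **Second weight:** it landed about 86 mm above the table, and the force rose at 199.5 N/m against the spring's 196 N/m. That height only fits if both weights are fully down.
- **First weight:** the force readings while lowering it were disturbed by friction on the stem, so its own curve was not a clean check.

**Forces on the scale:** the highest I read was about 4.5 N, well under the 15 N limit.

**What went wrong:**
- **First grasp:** it closed above the weight and moved nothing, because the fingertips sit about 17 mm behind the reported TCP instead of 19 mm ahead of it.
- **Table contact:** I found the true tip height by touching the table with about 13 N.

I did not move the two spare weights or the other objects. I did not take a final overview picture to confirm them. A last picture of the post area showed no movement, and the gripper was clear of everything.

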